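# Stand the fallen post up in its bin and bolt it in

## Task

The long optical post has fallen over inside the deep grey bin and leans on the rim. Pull the bin's sliding keeper bar fully open by its knob, tip the post upright without lifting its foot out of the bin so that it stands by itself on the bin floor between the two prongs, against the wall that carries them, and let go of it; then slide the keeper fully shut behind it. Leave the lens ring in the bin and the mirror mount beside it where they are.

Things in the scene. Friction and masses are not known exactly. Their poses are not given: they have to be found in the camera images.
- bin: Deep open-topped grey sheet-metal bin, fixed to the table. Origin: centre of its underside; z up. Inside 114 mm along x, 120 mm along y; walls and floor 4 mm thick, rim 100 mm above the table, inner floor at z = 4 mm. The wall at its -x end (inner face x = -57 mm) carries two prongs (the saddle); the post leans with its foot near that wall, its head over the +x rim.
- saddle (a point): Point on the bin floor where the foot's centre is when the post stands against the -x wall between the prongs: bin x = -44.5, y = 0, z = 4 mm; bin's axes. The prongs, aluminium blocks, stick out 42 mm from that wall (to bin x = -15 mm) at z = 76 to 100 mm, each from 16.5 to 36.5 mm off y = 0; the 33 mm gap between them is open towards +x and above.
- post_mid (a point): Centre (half-way along) of the loose plain round aluminium post, 25 mm in diameter, 190 mm long, nominally 0.25 kg. Its z axis runs from foot to head. At the start it leans about 45 degrees from level, head up, the last 50 mm or so past the bin's +x rim. Flat ends, narrow groove near the head.
- post_foot (a point): Centre of the foot end face of the post (95 mm from post_mid along the post's -z).
- keeper (a joint): Travel of the keeper bar, m: 0 = fully shut (bar across the saddle's open side), 0.056 = fully open; it slides along the bin's +y to open, stiff by about 1.5 N, and stays where it is left. The bar is steel, 10 x 10 mm, 108 mm long, at bin z = 101 to 111 mm, along bin x = -22 mm (-27 to -17).
- keeper_knob (a point): Centre of the keeper's upright black knob, a pillar 14 mm in diameter; it stands on the bar at bin x = -22 mm, y = 70 mm + keeper travel, from z = 111 (18 mm wide collar up to 118) to 153 mm; this point is at z = 132 mm.
- lens_ring: Loose black ribbed lens ring (bystander), 31 mm in diameter, 18 mm high, on the bin floor in the corner at +x, +y. Origin: centre of its underside.
- mirror: Loose black square mirror mount (bystander), 41 x 48 x 48 mm, on the table by the bin's -y side. Origin: centre of its underside.
There are look-alikes about, which are no part of the job. Of the things shaped like the part that bears post_mid, the aluminium one is meant.

How it is judged:
On the way, in this order (a step that is already met when the one before it is completed fails the run):
1. the keeper bar is pulled open while the post still leans (value of joint keeper above 0.05 m and angle between post_mid's own z axis and vertical above 0.5 rad), for 0.1 s.
2. the post stands upright in the saddle, let go, keeper still open (angle between post_mid's own z axis and vertical below 0.08 rad and x of post_foot in the frame of bin below -0.034 m and y of post_foot in the frame of bin between -0.012 and 0.012 m and z of post_foot in the frame of bin below 0.008 m and contact force between post and the fingers below 0.1 N and value of joint keeper above 0.045 m), for 0.2 s.
At the end, for the whole second after the job is handed in: The post stands on the bin floor within 4.6 degrees (0.08 rad) of upright, foot down, at rest and let go, its foot in line with the saddle (axis within 12 mm of the bin's y = 0 and x below -34 mm), and the keeper bar is shut to within 6 mm (angle between post_mid's own z axis and vertical below 0.08 rad and x of post_foot in the frame of bin below -0.034 m and y of post_foot in the frame of bin between -0.012 and 0.012 m and z of post_foot in the frame of bin below 0.008 m and contact force between post and the fingers below 0.1 N and value of joint keeper below 0.006 m and linear speed of post below 0.02 m/s and contact force between the fingers and anything else below 0.1 N); the robot touches nothing.
It fails at once if the post's foot is lifted out of the bin (z of post_foot in the frame of bin above 0.09 m).
It fails at once if the lens ring is displaced by more than 25 mm (distance of lens_ring from where it was at the start of the episode above 0.025 m).
It fails at once if the mirror mount is displaced by more than 25 mm (distance of mirror from where it was at the start of the episode above 0.025 m).
It also fails if it takes over 54 s, if anything falls off the work surface, if the arm or the gripper's body presses on something with over 40 N, if the wrist force passes 120 N, or if a joint passes its speed limit or range.

## Robot

A 7-joint arm with a two-finger parallel gripper is mounted at the origin on a cart in front of the work surface, level with it; the furniture and walls round the work are solid. World frame = base frame: x ahead of the robot, y to its left, z up, the work surface at z = 0. Lengths are in m, angles in rad, forces in N, time in s.
With the tool pointing down it reaches from about 0.425 to 0.875 m from the base axis. Payload 4.7 kg.
Tool frame: the origin (TCP) lies between the finger pads; the fingertips stand 14 mm ahead of it and the grasp point (between the pads) lies 5 mm behind it; z points along the fingers, y is the line along which they close (so a half turn about z gives the same grasp; the last joint's range is limited). The gripper opens to 87 mm and grips with 3 to 60 N. Pads are 19 mm wide; open, the fingers measure 117 mm over their backs; the gripper's body (75 mm by 190 mm) begins 51 mm behind the grasp point.
Start: joints at [1.179, 0.321, -0.07, 1.45, 0.023, 1.371, -0.057], TCP at [0.257, -0.597, 0.237] pointing down, gripper open.
Joint ranges: [-2.86, 2.86], [-0.3, 2.09], [-1.38, 1.24], [0.06, 2.45], [-1.56, 4.7], [0.09, 2.05], [-2.69, 2.69]. Speed limits (rad/s): [2.57, 2.57, 3.14, 3.14, 3.14, 3.14, 3.14].

## Interface

Orientations are given as a rotation vector (axis times angle).
In Python, from bench import ctrl gives the robot as it stands.
- The arm moves only by the shell command python3 -m inch 'ROWS' [OPENING] [FORCE]. ROWS is JSON, a list of rows, each a list of 6 numbers: the shift along the world's x, y, z in mm, then the turn, a rotation vector about the world's x, y, z in degrees. In form: [[tx, ty, tz, rx, ry, rz], ...]. A call has 1 to 20 rows; each row is the pose to reach, as a shift and turn from the pose commanded when the call began; what a row does not reach only later rows make up. A row lasts 1/8 s, in which the tool goes at most 62.5 mm and 10.7 degrees, less where a joint would pass 70% of its speed; a pose out of reach is approached as far as the arm can. A call with a gripper value outside its range is refused whole. OPENING is the finger opening in mm, from 0 to 87, set as the call begins (- or left out, the last holds). The fingers move at their own pace and stop on an object; FORCE is the grip in N (left out, the last holds). Time passes only in rows, so rows that repeat a pose let the fingers close. It gives the time, the measured TCP pose, the force, the opening and the grip force at its end, in the units of the state.
- ctrl.get_state(): the state, without advancing time (a new reading comes with each control period).
- ctrl.get_image(name): name is "scene" or "top" or "wrist"; returns (picture, depth): 384x512x3 uint8, red, green, blue; 384x512 float32, m along the optical axis (not along the pixel's ray), 0 where there is no reading.
- ctrl.camera_params(name): a dict with "mtx" (3x3 intrinsics, pixels), "T" (4x4, takes a point from camera to world coordinates). Camera axes: x right, y down, z forward; pixel columns grow to the right and rows downward; lengths in m; the calibration is good to about 2 mm. The wrist camera is an equidistant fisheye: a pixel r from the principal point sees the ray r / f radians off the axis. A picture is of the moment at which its call begins: read the wrist's pose just before it. camera_params takes no time and is no camera call; for the wrist camera it gives the pose at the moment of the call.
- ctrl.close_job(): hands the job in; it is judged then, once.
The state is a dict: "time": time; "joint_positions": joint angles; "qd": joint speeds; "joint_torque": joint torques, N m; "position": TCP position; "tool_rot": TCP orientation; "ft_force": force on the tool from outside, world axes, zero at the start; "torque": the same for the moment, N m; "grip_width": opening from 0.0 (shut) to 1.0 (fully open); "grip_force": force on a finger pad.
Only numpy, scipy, OpenCV 4.12 (cv2) and the standard library are available. Lean on these libraries where they do the work, as an engineer would, in place of code of your own. Each camera call takes 0.05 s, during which the arm holds its last target. There are 200 camera calls.

## Working session

There is one attempt and no reset: what is moved stays moved. The work goes in short steps, Python scripts to look and compute and a shell command to move; the robot and the scene stay as the last step left them, time stands still between calls to the robot, and variables do not carry over. Pictures are saved under pics/ and viewed, at most 10 in all, crops included, and the job is handed in when it is done.

```bash
mkdir -p pics; ls
python3 - <<'E'
from bench import ctrl
import numpy as np,cv2
s=ctrl.get_state();print(s)
for n in("scene","top"):
    im,d=ctrl.get_image(n);p=ctrl.camera_params(n)
    cv2.imwrite(f"pics/{n}0.png",im[...,::-1]);np.savez(f"pics/{n}0.npz",im=im,d=d,K=p["mtx"],T=p["T"])
    print(n,p)
a=cv2.imread("pics/scene0.png");b=cv2.imread("pics/top0.png")
E
```

```text
pics
{'time': 0.0, 'joint_positions': array([ 1.17908334,  0.32182737, -0.0700935 ,  1.45167427,  0.02261807,
        1.37077954, -0.05691688]), 'qd': array([ 0.00318315,  0.00068936, -0.0011025 ,  0.0010779 , -0.00045515,
        0.00045788,  0.00068035]), 'joint_torque': array([ 3.75705467e-04, -4.91286564e+01, -4.03775750e-01, -3.12527704e+01,
       -6.40020682e-02,  4.36745526e-02,  1.59445899e-04]), 'position': array([ 0.25634674, -0.59674853,  0.23545908]), 'tool_rot': array([-3.07533600e+00, -6.32753764e-01,  7.73223219e-04]), 'ft_force': array([-0.76704997, -0.03350576, -0.04360621]), 'torque': array([-0.08880914,  0.01736688, -0.0402477 ]), 'grip_force': 0.0, 'grip_width': 1.0030230823749204}
scene {'mtx': array([[369.04142599,   0.        , 251.25710148],
       [  0.        , 369.04142599, 196.05713786],
       [  0.        ,   0.        ,   1.        ]]), 'T': array([[-0.4887898 , -0.5771112 ,  0.65423787,  0.03575675],
       [-0.87223995,  0.33771964, -0.35375544,  0.20697599],
       [-0.01679275, -0.74356446, -0.66845336,  0.67259975],
       [ 0.        ,  0.        ,  0.        ,  1.        ]])}
top {'mtx': array([[455.96352972,   0.        , 257.5854263 ],
       [  0.        , 455.96352972, 184.27501666],
       [  0.        ,   0.        ,   1.        ]]), 'T': array([[ 0.00650803, -0.98804584,  0.15402293,  0.44115151],
       [-0.99936066, -0.0010114 ,  0.03573852, -0.11321079],
       [-0.03515551, -0.15415704, -0.98742073,  0.96009613],
       [ 0.        ,  0.        ,  0.        ,  1.        ]])}
```

View pics/scene0.png

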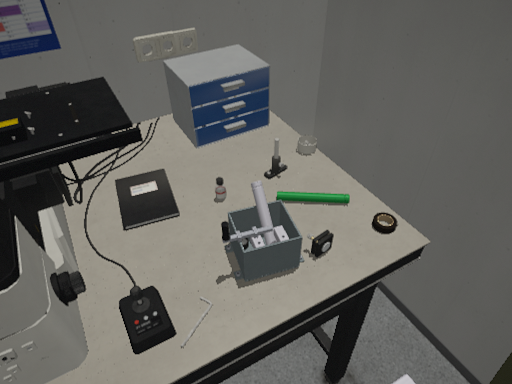

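View pics/top0.png

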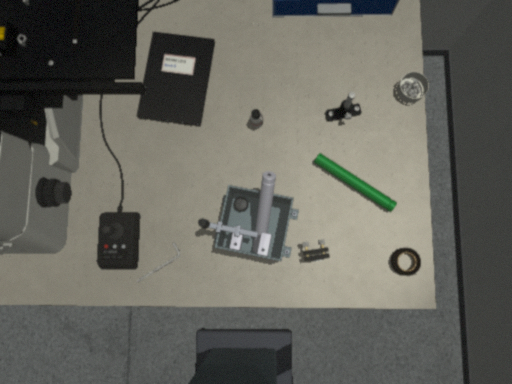

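The pictures show the bin at about (255,225) in the top view. The knob is at (204,224), the prongs at (237,240) and (265,243), the post head at (268,178), the lens ring at (240,203) and the mirror at (314,253). Bin +x points roughly along world +x. I'll measure these next.

```bash
cat > h.py <<'E'
import numpy as np,cv2
def cloud(f):
    z=np.load(f);d=z['d'];K=z['K'];T=z['T']
    v,u=np.mgrid[:d.shape[0],:d.shape[1]]
    P=np.stack([(u-K[0,2])/K[0,0]*d,(v-K[1,2])/K[1,1]*d,d],-1)
    W=P@T[:3,:3].T+T[:3,3];W[d==0]=np.nan
    return z['im'],W
E
python3 - <<'E'
from h import *
for n in("top","scene"):
    im,W=cloud(f"pics/{n}0.npz")
    x,y,z=W[...,0],W[...,1],W[...,2]
    print(n,"table z",np.nanmedian(z[(x>.3)&(x<.6)&(abs(z)<.03)]))
    if n=="top":
        c=W[225,255];print("c",c)
    near=(np.hypot(x-c[0],y-c[1])<.13)
    m=near&(z>.09)&(z<.105)
    pts=W[m]; print(len(pts)); r=cv2.minAreaRect(pts[:,:2].astype(np.float32));print("rim",r)
    m=near&(z>.118);P=W[m]
    lab,k=None,None
    n_,l=cv2.connectedComponents(m.astype(np.uint8))
    for i in range(1,n_):
        q=W[l==i]
        if len(q)>8:
            vv,uu=np.where(l==i);print(i,len(q),q.mean(0).round(4),q.min(0).round(3),q.max(0).round(3),uu.mean(),vv.mean())
a=cv2.imread("pics/top0.png")[160:280,190:350];b=cv2.imread("pics/scene0.png")[170:290,200:360]
cv2.imwrite("pics/c0.png",np.hstack([cv2.resize(a,None,fx=2.5*1,fy=2.5),cv2.resize(b,None,fx=2.5,fy=2.5)]))
E
```

```text
top table z 0.0003089403163128446
c [ 0.50392099 -0.07376128  0.00429902]
1079
rim ((0.504335880279541, -0.06930794566869736), (0.1405964195728302, 0.1221703365445137), 78.76860046386719)
1 368 [ 0.5671 -0.1012  0.1381] [ 0.541 -0.115  0.119] [ 0.594 -0.087  0.156] 267.2880434782609 185.44565217391303
2 74 [0.4976 0.014  0.1466] [0.491 0.008 0.118] [0.505 0.022 0.155] 202.72972972972974 223.05405405405406
scene table z -0.0012078673976657073
1052
rim ((0.5076373815536499, -0.05928082764148712), (0.16091479361057281, 0.12414796650409698), 79.23612976074219)
1 243 [ 0.5658 -0.0976  0.1348] [ 0.543 -0.114  0.118] [ 0.589 -0.087  0.154] 258.34156378600824 192.02057613168725
2 111 [0.4977 0.0173 0.1397] [0.493 0.009 0.118] [0.508 0.023 0.154] 225.0810810810811 229.3963963963964
```

View pics/c0.png

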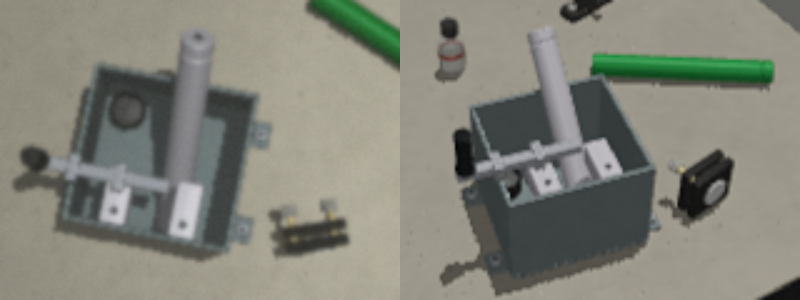

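The crop shows the bar reaching the post side, the post's head over the +x rim, and the ring in the +x, +y corner, so the layout is confirmed. Next I'll fit the bin frame, post axis and knob.

```bash
cat >> h.py <<'E'
def fitpost(W,m):
    # points on cylinder surface -> axis line, least squares on radius
    from scipy.optimize import least_squares
    P=W[m]
    c0=P.mean(0)-[0,0,.008]
    def res(p):
        c=c0+np.array([0,p[0],p[1]]);d=np.array([np.cos(p[2])*np.cos(p[3]),np.cos(p[2])*np.sin(p[3]),np.sin(p[2])])
        q=P-c;return np.linalg.norm(np.cross(q,d),axis=1)-.0125
    r=least_squares(res,[0,0,.78,-.2],loss='soft_l1',f_scale=.001);p=r.x
    return c0+np.array([0,p[0],p[1]]),np.array([np.cos(p[2])*np.cos(p[3]),np.cos(p[2])*np.sin(p[3]),np.sin(p[2])]),np.abs(r.fun).mean(),P
E
python3 - <<'E'
from h import *
for n in("top","scene"):
    im,W=cloud(f"pics/{n}0.npz");x,y,z=W[...,0],W[...,1],W[...,2]
    near=np.hypot(x-.504,y+.074)<.13
    for yaw in (-9,-10,-11,-12,-13):
        a=np.radians(yaw);ex=np.array([np.cos(a),np.sin(a)]);ey=np.array([-np.sin(a),np.cos(a)])
        P=W[near&(z>.094)&(z<.104)][:,:2];u,v=P@ex,P@ey
        # sharpness of walls
        hu=np.histogram(u,np.arange(.3,.7,.002))[0];hv=np.histogram(v,np.arange(-.2,.3,.002))[0]
        print(n,yaw,(hu**2).sum(),(hv**2).sum(),end=' ')
        q=np.sort;print("u",np.percentile(u,[1,99]).round(4),"v",np.percentile(v,[1,90,99]).round(4), .3+.002*np.sort(np.argsort(hu)[-4:]),(-.2+.002*np.sort(np.argsort(hv)[-5:])).round(3))
    m=near&(z>.118)&(y<-.05)
    c,d,e,P=fitpost(W,m)
    t=((P-c)@d).max();h=c+d*t
    print("post c",c.round(4),"d",d.round(4),"err",e,"head",h.round(4),"foot",(h-.19*d).round(4),"yaw",np.degrees(np.arctan2(d[1],d[0])))
    g=near&(abs(z)<.2)&(im.max(-1)>150)&(z>.095)&(z<.106)&(x<.52)
    print("bar/prong",g.sum())
E
```

```text
top -9 26769 26295 u [0.4468 0.57  ] v [-0.0604  0.0641  0.0686] [0.448 0.45  0.566 0.568] [-0.06  -0.058 -0.02   0.064  0.066]
top -10 28875 28405 u [0.4474 0.5694] v [-0.051   0.0732  0.0768] [0.448 0.45  0.564 0.566] [-0.05  -0.048 -0.008  0.072  0.074]
top -11 29307 30915 u [0.4474 0.5685] v [-0.0419  0.0822  0.0854] [0.448 0.45  0.564 0.566] [-0.042 -0.04   0.002  0.082  0.084]
top -12 29433 28833 u [0.4469 0.5682] v [-0.033   0.0912  0.0946] [0.446 0.448 0.564 0.566] [-0.034 -0.032  0.01   0.09   0.092]
top -13 27183 26823 u [0.4457 0.5683] v [-0.0247  0.0999  0.104 ] [0.446 0.448 0.45  0.564] [-0.024 -0.022  0.018  0.1    0.102]
post c [ 0.5671 -0.1006  0.127 ] d [ 0.7035 -0.1172  0.701 ] err 0.001513633115619846 head [ 0.5874 -0.104   0.1472] foot [ 0.4538 -0.0817  0.014 ] yaw -9.460470507099476
bar/prong 349
scene -9 20504 14408 u [0.4478 0.5721] v [-0.059   0.0661  0.0892] [0.448 0.45  0.452 0.568] [-0.058 -0.056 -0.016 -0.012  0.066]
scene -10 22684 15906 u [0.4484 0.5713] v [-0.0495  0.0749  0.0977] [0.448 0.45  0.452 0.568] [-0.05  -0.048 -0.004  0.074  0.076]
scene -11 24310 15862 u [0.4486 0.5706] v [-0.0406  0.084   0.1062] [0.448 0.45  0.566 0.568] [-0.04  -0.038  0.     0.084  0.086]
scene -12 25068 16134 u [0.4481 0.5701] v [-0.0318  0.0927  0.1147] [0.448 0.45  0.482 0.566] [-0.032 -0.03   0.066  0.092  0.094]
scene -13 22708 14758 u [0.4468 0.57  ] v [-0.0236  0.1013  0.1231] [0.448 0.45  0.48  0.566] [-0.022 -0.02   0.018  0.102  0.104]
post c [ 0.5658 -0.0999  0.1217] d [ 0.702  -0.128   0.7006] err 0.0008393106137853886 head [ 0.5888 -0.1041  0.1446] foot [ 0.4554 -0.0797  0.0115] yaw -10.333111981763832
bar/prong 219
```

```bash
python3 -m inch '[[61,153,10,0,0,14],[121,306,10,0,0,28],[182,459,10,0,0,42],[242,612,10,0,0,55.5],[242,612,10,0,0,55.5],[242,612,10,0,0,55.5],[242,612,10,0,0,55.5],[242,612,10,0,0,55.5],[242,612,10,0,0,55.5],[242,612,10,0,0,55.5],[242,612,10,0,0,55.5],[242,612,10,0,0,55.5],[242,612,10,0,0,55.5],[242,612,10,0,0,55.5]]' 60
python3 - <<'E'
from bench import ctrl
from h import *
p=ctrl.camera_params("wrist");im,d=ctrl.get_image("wrist");cv2.imwrite("pics/w1.png",im[...,::-1])
print(p)
im,W=cloud("pics/top0.npz")
m=(W[...,2]>.149)&(W[...,1]>-.02)&(W[...,1]<.05)&(abs(W[...,0]-.5)<.05);print(m.sum(),W[m].mean(0),W[m].min(0),W[m].max(0))
E
```

```text
time: 1.85
position: [0.4982, 0.013, 0.2463]
tool_rot: [2.431, 1.989, -0.001]
ft_force: [0.2, -0.6, -0.0]
grip_width: 0.689
grip_force: 0.0
{'mtx': array([[297.31863964,   0.        , 256.92842017],
       [  0.        , 297.31863964, 190.80920663],
       [  0.        ,   0.        ,   1.        ]]), 'T': array([[ 9.80325503e-01, -1.88290140e-01, -5.92345432e-02,
         5.13834702e-01],
       [-1.97386777e-01, -9.36060723e-01, -2.91253812e-01,
         9.27094294e-02],
       [-6.06908149e-04,  2.97215656e-01, -9.54810183e-01,
         3.96524502e-01],
       [ 0.00000000e+00,  0.00000000e+00,  0.00000000e+00,
         1.00000000e+00]])}
54 [0.49843647 0.0151945  0.15238067] [0.49191854 0.00888899 0.14977337] [0.50455269 0.02183838 0.15529954]
```

View pics/w1.png

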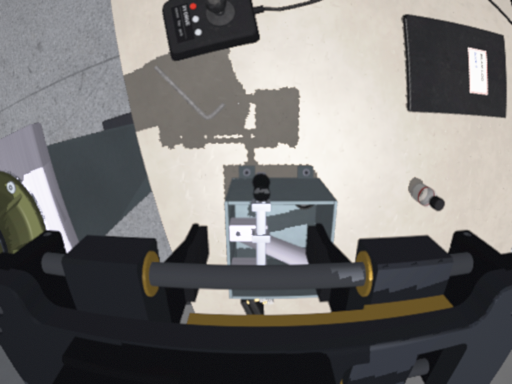

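The wrist view puts the knob at (262,187), between the fingers. Its ray crosses z = 0.15 at about (0.499, 0.017), which agrees with the top view. I'll descend, grip and pull.

```bash
python3 -m inch '[[0,3,-40,0,0,0],[0,3,-80,0,0,0],[0,3,-110,0,0,0],[0,3,-110,0,0,0]]' && python3 -m inch '[[0,0,0,0,0,0],[0,0,0,0,0,0],[0,0,0,0,0,0],[0,0,0,0,0,0],[0,0,0,0,0,0]]' 8 20 && python3 -m inch '[[2,10,0,0,0,0],[4,20,0,0,0,0],[6,29,0,0,0,0],[8,37,0,0,0,0],[8,40,0,0,0,0],[8,40,0,0,0,0]]'
```

```text
time: 2.4
position: [0.4966, 0.0167, 0.1346]
tool_rot: [-2.427, -1.989, 0.005]
ft_force: [0.1, 0.1, 1.0]
grip_width: 0.69
grip_force: 0.0
time: 3.02
position: [0.5005, 0.0173, 0.1371]
tool_rot: [2.426, 1.991, 0.005]
ft_force: [11.2, -2.4, -8.2]
grip_width: 0.207
grip_force: 5.4
time: 3.78
position: [0.51, 0.054, 0.137]
tool_rot: [2.425, 1.985, 0.005]
ft_force: [9.2, -6.7, -6.2]
grip_width: 0.153
grip_force: 20.0
```

```bash
python3 -m inch '[[1,2,0,0,0,0],[1,4,0,0,0,0],[1,4,0,0,0,0]]' && python3 -m inch '[[0,0,0,0,0,0],[0,0,0,0,0,0],[0,0,0,0,0,0]]' 60 && python3 -m inch '[[0,0,40,0,0,0],[0,0,90,0,0,0],[0,0,90,0,0,0]]'
python3 - <<'E'
from bench import ctrl
from h import *
p=ctrl.camera_params("top");im,d=ctrl.get_image("top");cv2.imwrite("pics/t2.png",im[...,::-1]);np.savez("pics/t2.npz",im=im,d=d,K=p["mtx"],T=p["T"])
p=ctrl.camera_params("scene");im,d=ctrl.get_image("scene");cv2.imwrite("pics/s2.png",im[...,::-1]);np.savez("pics/s2.npz",im=im,d=d,K=p["mtx"],T=p["T"])
for n in("t2","s2"):
    im,W=cloud(f"pics/{n}.npz");D=W-[.5029,-.0753,0];a=np.radians(-11.2)
    bx=D[...,0]*np.cos(a)+D[...,1]*np.sin(a);by=-D[...,0]*np.sin(a)+D[...,1]*np.cos(a);z=W[...,2]
    m=(z>.12)&(z<.156)&(abs(bx+.022)<.02)&(by>.05)&(by<.16);print(n,m.sum(),bx[m].mean(),by[m].mean(),by[m].min(),by[m].max())
    m=(z>.104)&(z<.114)&(abs(bx+.022)<.008)&(by>-.06)&(by<.16);print("bar",m.sum(),np.percentile(by[m],[1,99]) if m.any() else 0)
E
```

```text
time: 4.15
position: [0.51, 0.0542, 0.1369]
tool_rot: [2.426, 1.981, -0.004]
ft_force: [5.3, -14.8, -1.2]
grip_width: 0.152
grip_force: 20.0
time: 4.53
position: [0.5072, 0.0625, 0.1365]
tool_rot: [-2.427, -1.994, 0.0]
ft_force: [0.6, -0.2, 0.3]
grip_width: 0.409
grip_force: 0.0
time: 4.9
position: [0.5098, 0.0631, 0.2305]
tool_rot: [2.424, 1.991, 0.009]
ft_force: [0.5, -0.0, 0.2]
grip_width: 0.673
grip_force: 0.0
t2 75 -0.022103645046992308 0.12392856581417408 0.11848743936108243 0.1334593757099698
bar 288 [0.02262406 0.11823877]
s2 108 -0.022926475189434404 0.12711082876649765 0.11973942712544386 0.13365458605090613
bar 279 [0.02391886 0.13351647]
```

The knob is at bin y ≈ 126 mm and I felt the end stop, so the keeper is fully open. Now the post: yaw the tool, then tilt it so the tips point back towards the robot.

```bash
python3 -m inch '[[12,-20,20,0,0,-10],[24,-42,20,0,0,-20],[36,-63,20,0,0,-30],[48,-85,20,0,0,-40],[60,-107,20,0,0,-50],[71,-128,20,0,0,-60],[83,-150,20,0,0,-70],[95,-171,20,0,0,-80],[95,-171,20,0,0,-90],[95,-171,20,0,0,-90]]' 70 && python3 -m inch '[[0,0,0,1.94,9.8,0],[0,0,0,3.9,19.6,0],[0,0,0,5.8,29.4,0],[0,0,0,5.8,29.4,0]]' && python3 -c "
from bench import ctrl
s=ctrl.get_state();print(s['joint_positions'],s['position'])
import numpy as np
from scipy.spatial.transform import Rotation as R
print(R.from_rotvec(s['tool_rot']).as_matrix())"
```

```text
time: 6.25
position: [0.6018, -0.1089, 0.2445]
tool_rot: [-3.126, 0.304, 0.005]
ft_force: [-0.2, 0.5, -0.1]
grip_width: 0.806
grip_force: 0.0
time: 6.75
position: [0.6028, -0.1087, 0.2385]
tool_rot: [-2.966, 0.285, 0.812]
ft_force: [-1.1, -0.5, -0.6]
grip_width: 0.805
grip_force: 0.0
[ 0.41172621  0.70270304 -0.48036871  1.04874727  0.19487012  1.97811296
 -1.78259589] [ 0.60278072 -0.1086867   0.23846646]
[[ 0.84468481 -0.19131056 -0.49990784]
 [-0.1633539  -0.98152644  0.09960599]
 [-0.50972844 -0.00247377 -0.8603318 ]]
```

```bash
python3 -m inch '[[0,0,-50,0,0,0],[-10,2,-70,0,0,0],[-22,5,-90,0,0,0],[-32,8,-107,0,0,0],[-37,9,-116,0,0,0],[-37,9,-116,0,0,0]]'
python3 - <<'E'
from bench import ctrl
from h import *
s=ctrl.get_state();print(s['joint_positions'],s['position'],s['tool_rot'])
p=ctrl.camera_params("scene");im,d=ctrl.get_image("scene");np.savez("pics/s3.npz",im=im,d=d,K=p["mtx"],T=p["T"])
a=im[160:280,190:350,::-1]
im,d=ctrl.get_image("wrist");b=im[100:260,150:370,::-1]
cv2.imwrite("pics/c3.png",np.hstack([cv2.resize(a,(400,300)),cv2.resize(b,(400,300))]))
E
```

```text
time: 7.5
position: [0.5651, -0.1002, 0.1316]
tool_rot: [-2.975, 0.291, 0.793]
ft_force: [-0.3, -0.0, 0.4]
grip_width: 0.801
grip_force: 0.0
[ 0.45709113  0.67695716 -0.48430796  1.31022252  0.19737281  1.73761549
 -1.79607356] [ 0.56512971 -0.10021256  0.1316172 ] [-2.97460478  0.29126462  0.79342735]
```

View pics/c3.png

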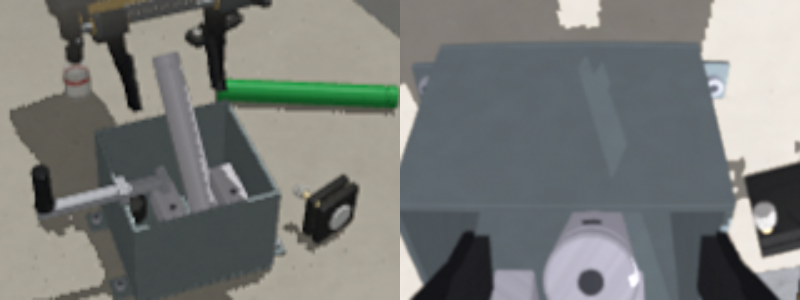

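The view shows the fingers straddling the post, with the ring, mirror and keeper all undisturbed. I'll drop a little and grip.

```bash
python3 -m inch '[[-2,0,-6,0,0,0],[-2,0,-6,0,0,0]]' && python3 -m inch '[[0,0,0,0,0,0],[0,0,0,0,0,0],[0,0,0,0,0,0],[0,0,0,0,0,0],[0,0,0,0,0,0],[0,0,0,0,0,0]]' 15 35
python3 - <<'E'
from bench import ctrl
from h import *
s=ctrl.get_state();print(s['position'],s['tool_rot'],s['torque'])
E
```

```text
time: 7.85
position: [0.5635, -0.1003, 0.1242]
tool_rot: [-2.973, 0.293, 0.797]
ft_force: [0.3, 0.6, 0.0]
grip_width: 0.804
grip_force: 0.0
time: 8.6
position: [0.5635, -0.1001, 0.1246]
tool_rot: [-2.973, 0.293, 0.796]
ft_force: [-0.4, 0.4, -0.1]
grip_width: 0.263
grip_force: 35.0
[ 0.56348973 -0.10009559  0.12456312] [-2.97286839  0.29256981  0.79621864] [ 0.02650753 -0.53114989 -0.02620124]
```

Run:
```python
import numpy as np
from scipy.spatial.transform import Rotation as R
np.set_printoptions(precision=1,suppress=True)
a=np.radians(-11.2);ex=np.array([np.cos(a),np.sin(a),0]);ey=np.array([-np.sin(a),np.cos(a),0]);O=np.array([.5029,-.0753,0])
tcp=np.array([.5635,-.1,.1245]);d=np.array([.703,-.123,.70]);d/=np.linalg.norm(d)
F=np.array([.4546,-.0807,.0127]);v=F-tcp
b=lambda p:np.array([(p-O)@ex,(p-O)@ey,p[2]])*1e3
print("foot bin",b(F),"tcp bin",b(tcp),"v along d",v@d, "perp",(v-(v@d)*d)*1e3)
ax=np.cross(d,[0,0,1]);ax/=np.linalg.norm(ax);ang=np.degrees(np.arccos(d[2]))
for k in range(6):
    r=R.from_rotvec(ax*np.radians(ang)*k/5);vr=r.apply(v)
    ft=O+ex*(-.043)+[0,0,.013+.0*k] 
    if k==0: ft=ft
    ft=ft+[0,0,.002*0]
    print(k,"rot",ax*ang*k/5,"shift mm",(ft-vr-tcp)*1e3)
```

```text
foot bin [-46.3 -14.7  12.7] tcp bin [ 64.2 -12.5 124.5] v along d -0.15724265593579842 perp [ 1.7 -0.  -1.7]
0 rot [-0. -0.  0.] shift mm [ 6.1 13.8  0.3]
1 rot [-1.6 -9.   0. ] shift mm [-12.7  17.   16.4]
2 rot [ -3.1 -17.9   0. ] shift mm [-33.8  20.7  29.3]
3 rot [ -4.7 -26.9   0. ] shift mm [-56.6  24.7  38.6]
4 rot [ -6.3 -35.9   0. ] shift mm [-80.6  28.9  44.1]
5 rot [ -7.9 -44.9   0. ] shift mm [-105.2   33.2   45.7]
```

```bash
python3 -m inch '[[0,0,10,0,0,0],[3,7,12,0,0,0],[6,14,10,0,0,0],[6,14,10,0,0,0],[-13,17,26,-1.6,-9,0],[-34,21,38,-3.1,-17.9,0],[-57,25,47,-4.7,-26.9,0],[-57,25,47,-4.7,-26.9,0],[-57,25,47,-4.7,-26.9,0]]'
python3 - <<'E'
from bench import ctrl
from h import *
s=ctrl.get_state();print(s['joint_positions'],s['position'],s['tool_rot'],s['torque'])
L=[]
for n in("scene","top"):
    p=ctrl.camera_params(n);im,d=ctrl.get_image(n);np.savez(f"pics/{n}4.npz",im=im,d=d,K=p["mtx"],T=p["T"])
    L.append(cv2.resize((im[170:280,200:350] if n=="scene" else im[160:270,190:340])[...,::-1],(400,293)))
cv2.imwrite("pics/c4.png",np.hstack(L))
E
```

```text
time: 9.72
position: [0.5069, -0.0757, 0.1723]
tool_rot: [-3.113, 0.303, 0.07]
ft_force: [0.4, 1.2, -2.3]
grip_width: 0.264
grip_force: 35.0
[ 0.64081411  0.14471361 -0.57678777  1.81928302  0.0673909   1.24606185
 -1.72093662] [ 0.50685379 -0.07574624  0.17228312] [-3.11254566  0.30325992  0.07026584] [-0.01267089 -0.09189593 -0.00687881]
```

View pics/c4.png

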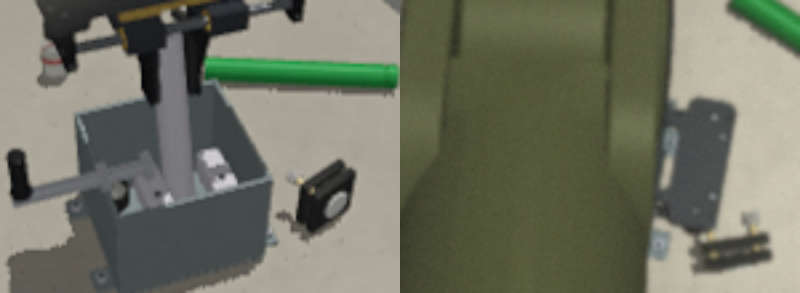

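The scene crop shows the post held clear at about 18° tilt and heading into the gap. The top view is hidden by the arm. I'll fit the post and prongs from this same scene picture.

Run:
```python
from h import *
im,W=cloud("pics/scene4.npz");D=W-[.5029,-.0753,0];a=np.radians(-11.2)
B=np.stack([D[...,0]*np.cos(a)+D[...,1]*np.sin(a),-D[...,0]*np.sin(a)+D[...,1]*np.cos(a),W[...,2]],-1)
m=(B[...,2]>.05)&(B[...,2]<.15)&(abs(B[...,1])<.02)&(B[...,0]>-.05)&(B[...,0]<.03)&(im.min(-1)>90)&(im.max(-1).astype(int)-im.min(-1)<40)
from scipy.optimize import least_squares
P=B[m];print(len(P))
def res(p):
    c=np.array([p[0],p[1],.1]);d=np.array([p[2],p[3],1]);d/=np.linalg.norm(d)
    return np.linalg.norm(np.cross(P-c,d),axis=1)-.0125
r=least_squares(res,[-.01,0,.33,0],loss='soft_l1',f_scale=.001);print("axis at z100 & slope",r.x.round(4),np.abs(r.fun).mean())
z=B[...,2]
m=(abs(z-.1)<.003)&(B[...,0]>-.055)&(B[...,0]<-.03)&(abs(B[...,1])<.05)&(im.min(-1)>110)
print(m.sum(),np.histogram(B[...,1][m],np.arange(-.05,.051,.004)))
print(np.sort(B[...,1][m])[::6].round(4))
```

```text
456
axis at z100 & slope [-0.0136 -0.0004  0.3     0.0289] 0.0025244097451798415
137 (array([ 0,  0,  0,  2, 16, 15, 12, 16, 11,  1,  0,  1,  0,  0,  0,  0,  2,
       18, 12,  7, 14, 10,  0,  0,  0]), array([-0.05 , -0.046, -0.042, -0.038, -0.034, -0.03 , -0.026, -0.022,
       -0.018, -0.014, -0.01 , -0.006, -0.002,  0.002,  0.006,  0.01 ,
        0.014,  0.018,  0.022,  0.026,  0.03 ,  0.034,  0.038,  0.042,
        0.046,  0.05 ]))
[-0.0349 -0.0325 -0.0315 -0.0296 -0.0281 -0.0269 -0.0246 -0.0227 -0.0216
 -0.0199 -0.0183 -0.0168 -0.0127  0.019   0.0206  0.0216  0.0231  0.0245
  0.0274  0.0309  0.0326  0.0336  0.0353]
```

```bash
python3 -m inch '[[-12,3,3,-0.8,-4.5,0],[-24,5,5,-1.6,-9,0],[-36,7,6,-2.4,-13.3,0],[-48,9,7,-3.1,-17.6,0],[-48,9,7,-3.1,-17.6,0]]'
python3 - <<'E'
from bench import ctrl
from h import *
s=ctrl.get_state();print(s['joint_positions'],s['torque'])
p=ctrl.camera_params("scene");im,d=ctrl.get_image("scene");np.savez("pics/s5.npz",im=im,d=d,K=p["mtx"],T=p["T"])
im,W=cloud("pics/s5.npz");D=W-[.5029,-.0753,0];a=np.radians(-11.2)
B=np.stack([D[...,0]*np.cos(a)+D[...,1]*np.sin(a),-D[...,0]*np.sin(a)+D[...,1]*np.cos(a),W[...,2]],-1)
m=(B[...,2]>.105)&(B[...,2]<.16)&(abs(B[...,1])<.02)&(B[...,0]>-.08)&(B[...,0]<-.02)&(im.min(-1)>90)
from scipy.optimize import least_squares
P=B[m];print(len(P))
def res(p):
    c=np.array([p[0],p[1],.13]);d=np.array([p[2],p[3],1]);d/=np.linalg.norm(d)
    return np.linalg.norm(np.cross(P-c,d),axis=1)-.0125
r=least_squares(res,[-.04,0,0,0],loss='soft_l1',f_scale=.001);print("axis at z130 & slope",r.x.round(4),np.abs(r.fun).mean())
cv2.imwrite("pics/c5.png",cv2.resize(im[150:280,200:350,::-1],(600,520)))
E
```

```text
time: 10.45
position: [0.4581, -0.0659, 0.1781]
tool_rot: [3.091, -0.298, 0.411]
ft_force: [0.6, 0.7, -1.5]
grip_width: 0.266
grip_force: 35.0
[ 0.69283251 -0.25006459 -0.53404965  2.1560438  -0.16445224  0.94278118
 -1.52751512] [0.08535851 0.45404678 0.00167206]
218
axis at z130 & slope [-0.0419  0.0011 -0.0211 -0.0144] 0.0005387956801933842
```

View pics/c5.png

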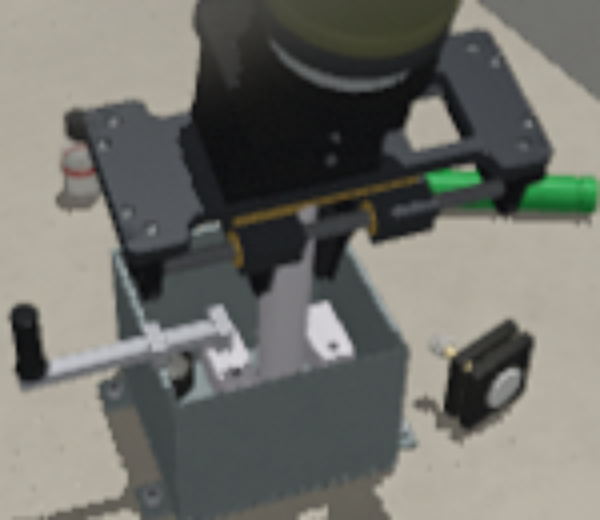

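The post is upright between the prongs to about 1.2°. I'll correct slightly and lower until it touches the floor.

```bash
python3 -m inch '[[0,-1,-6,0.2,1,0],[0,-1,-11,0.2,1,0],[0,-1,-11,0.2,1,0]]' && python3 -m inch '[[0,0,-2,0,0,0],[0,0,-3,0,0,0]]' && python3 -c "
from bench import ctrl
print(ctrl.get_state()['joint_positions'])"
```

```text
time: 10.88
position: [0.4585, -0.067, 0.1665]
tool_rot: [3.097, -0.298, 0.384]
ft_force: [0.6, -0.5, -2.7]
grip_width: 0.262
grip_force: 35.0
time: 11.12
position: [0.4586, -0.0672, 0.1645]
tool_rot: [3.095, -0.298, 0.387]
ft_force: [-0.1, 0.1, -1.9]
grip_width: 0.265
grip_force: 35.0
[ 0.69738124 -0.22054586 -0.54517711  2.16084777 -0.14858656  0.92595097
 -1.53921762]
```

```bash
python3 -m inch '[[0,0,-1,0,0,0],[0,0,-2,0,0,0],[0,0,-2,0,0,0]]'; python3 -m inch '[[0,0,-1,0,0,0],[0,0,-2,0,0,0],[0,0,-2,0,0,0]]'
```

```text
time: 11.5
position: [0.4585, -0.0672, 0.1626]
tool_rot: [3.095, -0.298, 0.387]
ft_force: [0.3, 0.3, -2.9]
grip_width: 0.265
grip_force: 35.0
time: 11.88
position: [0.4585, -0.0672, 0.1605]
tool_rot: [3.095, -0.298, 0.387]
ft_force: [-0.7, -0.4, -2.5]
grip_width: 0.268
grip_force: 35.0
```

```bash
python3 -m inch '[[0,0,-1,0,0,0],[0,0,-2,0,0,0],[0,0,-2,0,0,0]]'; python3 -m inch '[[0,0,-1,0,0,0],[0,0,-2,0,0,0],[0,0,-2,0,0,0]]'
```

```text
time: 12.25
position: [0.4595, -0.0674, 0.1597]
tool_rot: [3.094, -0.298, 0.391]
ft_force: [-1.5, -0.1, 5.1]
grip_width: 0.269
grip_force: 34.9
time: 12.62
position: [0.4612, -0.0676, 0.1596]
tool_rot: [3.093, -0.298, 0.397]
ft_force: [-2.1, 1.3, 11.1]
grip_width: 0.265
grip_force: 34.9
```

```bash
python3 -m inch '[[0,0,3,0,0,0],[0,0,3,0,0,0]]' && python3 -m inch '[[0,0,0,0,0,0],[0,0,0,0,0,0],[0,0,0,0,0,0],[0,0,0,0,0,0]]' 65
python3 - <<'E'
from bench import ctrl
from h import *
p=ctrl.camera_params("scene");im,d=ctrl.get_image("scene");np.savez("pics/s6.npz",im=im,d=d,K=p["mtx"],T=p["T"])
im,W=cloud("pics/s6.npz");D=W-[.5029,-.0753,0];a=np.radians(-11.2)
B=np.stack([D[...,0]*np.cos(a)+D[...,1]*np.sin(a),-D[...,0]*np.sin(a)+D[...,1]*np.cos(a),W[...,2]],-1)
m=(B[...,2]>.105)&(B[...,2]<.17)&(abs(B[...,1])<.02)&(B[...,0]>-.08)&(B[...,0]<-.02)&(im.min(-1)>90)
from scipy.optimize import least_squares
P=B[m];print(len(P))
def res(p):
    c=np.array([p[0],p[1],.13]);d=np.array([p[2],p[3],1]);d/=np.linalg.norm(d)
    return np.linalg.norm(np.cross(P-c,d),axis=1)-.0125
r=least_squares(res,[-.04,0,0,0],loss='soft_l1',f_scale=.001);print("axis at z130 & slope",r.x.round(4),np.abs(r.fun).mean())
E
```

```text
time: 12.88
position: [0.4588, -0.0673, 0.1597]
tool_rot: [3.095, -0.298, 0.389]
ft_force: [0.7, 0.1, 1.5]
grip_width: 0.266
grip_force: 35.1
time: 13.38
position: [0.4584, -0.0672, 0.1594]
tool_rot: [3.095, -0.298, 0.387]
ft_force: [0.0, 1.0, 0.1]
grip_width: 0.639
grip_force: 0.0
252
axis at z130 & slope [-0.0421  0.0015 -0.0009  0.0031] 0.0005074268495908723
```

The post is standing free at bin x -42, y 1.5, vertical to 0.2°. I'll straighten the tool and rise off it.

```bash
python3 -m inch '[[0,0,3,1.4,7,0],[0,0,6,2.8,14.1,0],[0,0,6,2.8,14.1,0],[0,0,30,2.8,14.1,0],[0,0,60,2.8,14.1,0],[0,0,95,2.8,14.1,0],[0,0,95,2.8,14.1,0]]'
python3 - <<'E'
from bench import ctrl
import numpy as np
from scipy.spatial.transform import Rotation as R
s=ctrl.get_state();M=R.from_rotvec(s['tool_rot']).as_matrix();print(M.round(3),s['joint_positions'],s['position'])
E
```

```text
time: 14.3
position: [0.4595, -0.0671, 0.257]
tool_rot: [-3.112, 0.303, -0.008]
ft_force: [0.4, -0.4, -0.4]
grip_width: 0.749
grip_force: 0.0
[[ 0.981 -0.193  0.006]
 [-0.193 -0.981  0.014]
 [ 0.003 -0.015 -1.   ]] [ 0.7192996  -0.0791027  -0.5821276   1.84243069 -0.05973351  1.36130141
 -1.61388207] [ 0.45950817 -0.06707815  0.25703388]
```

```bash
python3 -m inch '[[6,15,5,0,0,10],[12,30,5,0,0,20],[18,45,5,0,0,30],[24,60,5,0,0,40],[30,75,5,0,0,50],[36,90,5,0,0,60],[42,105,5,0,0,70],[48,120,5,0,0,80],[48,120,5,0,0,90],[48,120,5,0,0,90]]' && python3 -m inch '[[0,0,-40,0,0,0],[0,0,-80,0,0,0],[0,0,-120,0,0,0],[0,0,-124,0,0,0],[0,0,-124,0,0,0]]' && python3 -m inch '[[0,0,0,0,0,0],[0,0,0,0,0,0],[0,0,0,0,0,0],[0,0,0,0,0,0],[0,0,0,0,0,0],[0,0,0,0,0,0]]' 8 20
```

```text
time: 15.55
position: [0.5055, 0.0531, 0.2585]
tool_rot: [-2.419, -1.988, 0.022]
ft_force: [0.5, -0.0, -0.5]
grip_width: 0.746
grip_force: 0.0
time: 16.18
position: [0.5069, 0.0527, 0.1363]
tool_rot: [-2.42, -1.987, 0.019]
ft_force: [0.1, 0.2, 0.6]
grip_width: 0.744
grip_force: 0.0
time: 16.92
position: [0.5096, 0.0521, 0.1357]
tool_rot: [-2.422, -1.992, 0.012]
ft_force: [13.4, -1.6, -11.9]
grip_width: 0.156
grip_force: 9.0
```

```bash
python3 -m inch '[[3,0,1,0,0,0],[1,-10,1,0,0,0],[-1,-20,1,0,0,0],[-3,-30,1,0,0,0],[-5,-40,1,0,0,0],[-6,-48,1,0,0,0],[-7,-53,1,0,0,0],[-7,-53,1,0,0,0]]'; python3 -m inch '[[0,-2,0,0,0,0],[-1,-4,0,0,0,0],[-1,-4,0,0,0,0]]'
```

```text
time: 17.92
position: [0.4992, -0.0012, 0.1358]
tool_rot: [-2.419, -1.988, 0.022]
ft_force: [5.4, -1.4, -13.8]
grip_width: 0.155
grip_force: 19.9
time: 18.3
position: [0.4988, -0.003, 0.1358]
tool_rot: [-2.416, -1.989, 0.018]
ft_force: [6.8, 2.2, -17.8]
grip_width: 0.152
grip_force: 19.9
```

```bash
python3 -m inch '[[0,-2,1,0,0,0],[-1,-4,1,0,0,0],[-1,-4,1,0,0,0]]'; python3 -m inch '[[0,0,0,0,0,0],[0,0,0,0,0,0],[0,0,0,0,0,0],[0,0,0,0,0,0]]' 60;  python3 -m inch '[[0,0,40,0,0,0],[0,0,90,0,0,0],[0,20,110,0,0,0],[0,80,110,0,0,0],[0,140,110,0,0,0],[0,200,110,0,0,0],[0,200,110,0,0,0]]'
python3 - <<'E'
from bench import ctrl
from h import *
L=[]
for n in("scene","top"):
    p=ctrl.camera_params(n);im,d=ctrl.get_image(n);np.savez(f"pics/{n}7.npz",im=im,d=d,K=p["mtx"],T=p["T"])
    L.append(cv2.resize((im[170:280,200:350] if n=="scene" else im[160:270,190:340])[...,::-1],(400,293)))
    im,W=cloud(f"pics/{n}7.npz");D=W-[.5029,-.0753,0];a=np.radians(-11.2)
    bx=D[...,0]*np.cos(a)+D[...,1]*np.sin(a);by=-D[...,0]*np.sin(a)+D[...,1]*np.cos(a);z=W[...,2]
    m=(z>.12)&(z<.156)&(abs(bx+.022)<.02)&(by>.05)&(by<.16);print(n,m.sum(),by[m].mean(),by[m].min(),by[m].max())
    m=(z>.185)&(z<.2)&(abs(bx+.04)<.04)&(abs(by)<.03);print("head",m.sum(),bx[m].mean(),by[m].mean())
cv2.imwrite("pics/c7.png",np.hstack(L));print(ctrl.get_state()['ft_force'])
E
```

```text
time: 18.68
position: [0.4987, -0.0032, 0.136]
tool_rot: [-2.412, -1.99, 0.009]
ft_force: [13.3, 9.9, -25.5]
grip_width: 0.154
grip_force: 19.9
time: 19.18
position: [0.4976, -0.0085, 0.1381]
tool_rot: [-2.419, -1.989, 0.021]
ft_force: [0.0, 0.4, 0.2]
grip_width: 0.526
grip_force: 0.0
time: 20.05
position: [0.4957, 0.1979, 0.2482]
tool_rot: [-2.406, -1.999, 0.018]
ft_force: [0.7, -0.4, -1.1]
grip_width: 0.687
grip_force: 0.0
scene 106 0.07159737145154525 0.06397739582995819 0.07730190980156522
head 128 -0.04517264270417557 0.0028311865286285124
top 69 0.06847775942549453 0.06275576299908875 0.07623872106465046
head 176 -0.04457301079463419 0.0003277333188014152
[ 0.06051801 -0.35094435 -0.27588715]
```

View pics/c7.png

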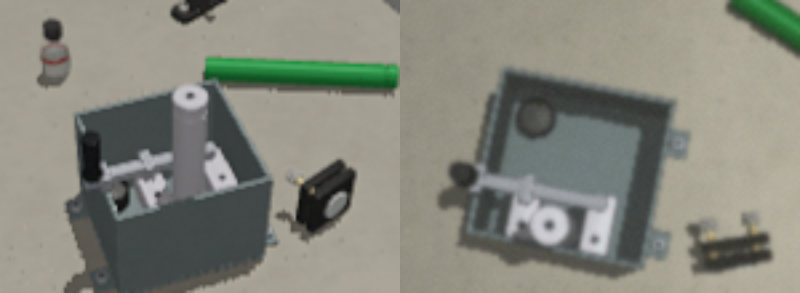

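The post stands upright between the prongs. The keeper is shut, with its knob at bin y ≈ 70 mm, and the ring and mirror are untouched.

```bash
python3 -c "
from bench import ctrl
print(ctrl.close_job())"
```

```text
the job is handed in; nothing more can be done
None
```

I handed the job in at about 20 s with the post standing by itself between the prongs, the keeper shut to its end stop, and the lens ring and mirror mount where they were; the hand-in returned no verdict.

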